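# Squeeze the mallet-head layers in the glue-up press

## Robot

A 7-joint arm with a two-finger parallel gripper is mounted at the origin on the work surface. World frame = base frame: x ahead of the robot, y to its left, z up, the work surface at z = 0. Lengths are in mm, angles in rad, forces in N, time in s.
With the tool pointing down it reaches from about 350 to 900 mm from the base axis. Payload 19.9 kg.
Tool frame: the origin (TCP) lies at the very end of the fingers, on their centre line; the grasp point (between the pads) lies 19 mm behind it; z points along the fingers, y is the line along which they close (so a half turn about z gives the same grasp; the last joint's range is limited). The gripper opens to 94 mm and grips with 3 to 60 N. Pads are 16 mm wide; open, the fingers measure 119 mm over their backs; the gripper's body (75 mm by 177 mm) begins 78 mm behind the grasp point.
Start: joints at [1.244, 0.417, -0.01, 1.614, 0.005, 1.111, -0.053], TCP at [175.597, -599.804, 205.425] pointing down, gripper open.
Joint ranges: [-2.81, 2.81], [-0.39, 2.02], [-1.27, 1.25], [0.06, 2.57], [-1.19, 4.33], [0.19, 2], [-2.82, 2.82]. Speed limits (rad/s): [1.89, 1.89, 2.39, 2.39, 3.01, 3.01, 3.01].

## Interface

Orientations are given as a unit quaternion [x, y, z, w].
In Python, from workcell import r gives the robot as it stands.
- The arm moves only by the tool carry_out, never from a script. Its argument "deltas" is a list of rows, each a list of 6 numbers: the shift along the tool's x, y, z normalised to -1 to 1, where 1 is 0.3 m, then the turn, a rotation vector about the tool's x, y, z normalised to -1 to 1, where 1 is 45 degrees. A call has 1 to 12 rows; each row is the pose to reach, as a shift and turn from the pose commanded when the call began, along the tool's axes at that moment; what a row does not reach only later rows make up. A row lasts 1/12 s, in which the tool goes at most 41.7 mm and 7.16 degrees, less where a joint would pass 70% of its speed; a pose out of reach is approached as far as the arm can. A call with a number of a shift or a turn outside -1 to 1 is refused whole. A call with a gripper value outside its range is refused whole. "grip" is the opening in per cent of the stroke, from 0 (shut) to 100 (fully open), set as the call begins (left out, the last holds). The fingers move at their own pace and stop on an object; "force" is the grip in N (left out, the last holds). Time passes only in rows, so rows that repeat a pose let the fingers close. It gives the time, the measured TCP pose, the force, the opening and the grip force at its end, in the units of the state.
- r.get_obs(): the state, without advancing time (a new reading comes with each control period).
- r.capture(name): name is "scene" or "top"; returns a dict with "img" (420x560x3 uint8, red, green, blue), "K" (3x3 intrinsics, pixels), "R" (3x3) and "t" (3): a world point X has camera coordinates R X + t. Camera axes: x right, y down, z forward; pixel columns grow to the right and rows downward; lengths in mm; the calibration is good to about 2 mm. A picture is of the moment at which its call begins. There is no depth.
- r.sign_off(): hands the job in; it is judged then, once.
The state is a dict: "clock": time; "joint_positions": joint angles; "qvel": joint speeds; "effort": joint torques, N m; "eef_pos": TCP position; "orientation": TCP orientation; "contact_force": force on the tool from outside, world axes, zero at the start; "torque": the same for the moment, N m; "opening": finger opening in mm; "gripper_force": force on a finger pad.
Only numpy, scipy, OpenCV 4.12 (cv2) and the standard library are available. Lean on these libraries where they do the work, as an engineer would, in place of code of your own. Each camera call takes 0.05 s, during which the arm holds its last target. There are 200 camera calls.

## Task

Dry-fit a laminated mallet head: stand the dark and the red layer upright in the glue-up press beside the pale layer already at the fence, dark in the middle, flat side against flat side, and let go of them while the jaw is still drawn back. Then push the red handle towards the fence until the three layers are squeezed together and the red pointers stand in the green bands, never driving the spring to its stop, and finish while still holding the handle there, since the press springs open if it is let go. Leave the two tumblers and the phone where they are.

Things in the scene. Friction and masses are not known exactly. Their poses are not given: they have to be found in the camera images.
- jig: Glue-up press fixed on the table. Plywood board 250 x 100 x 12 mm thick, spanning x -165 to +85 mm, y +-50 mm. Origin at table height on its centre line; x points from the handle to the fence (the squeeze direction), z up. Layers stand on the board, 12 mm above the origin. The blue fence's inner face is at x = +60 mm, its top 58 mm above the table.
- bay_end (a point): Centre of the bay's floor at the foot of the fence: x = +60, z = 12 mm of the press. Low aluminium side rails (inner faces at y = +-33 mm, 8 mm thick, tops 24 mm above the table) guide the 60 mm long layers with 3 mm play at each end. Press open, the jaw's pad face is at x = -62 mm: 122 mm of bay for 82 mm of layers.
- pale_layer: Pale wooden block, 30 mm thick (x) x 60 (y) x 50 high (z), about 60 g; origin at the centre of its underside. It already stands in the press against the fence.
- dark_layer: Dark brown wooden block, 24 mm thick (x) x 60 (y) x 50 high (z), about 50 g; origin at the centre of its underside. Loose on the table right of the press. Goes in the middle, thickness along the press's x, 60 mm length across, either end round. Grip it over its 60 mm ends, fingertips 15 to 25 mm above its underside, to clear the side rails (12 mm high there).
- red_layer: Reddish wooden block, 28 mm thick (x) x 60 (y) x 50 high (z), about 60 g; origin at the centre of its underside. Stands loose on the table right of the press. Goes nearest the jaw, set like the dark one.
- handle: Sliding blue carriage (45 x 62 x 33 mm) with the upright red handle on it, 20 mm thick along the press's x, 36 mm wide across, from 45 to 105 mm above the table. Origin on the handle's axis, 12 mm above the table; axes parallel to the press's. With the press open it is at x = -124 mm of the press.
- handle_grip (a point): Point on the handle's axis, 83 mm above the table (22 mm below its top), to pinch or push it. Moves with the handle.
- carriage (a joint): Travel of the carriage and handle towards the fence along the press's x, in m: 0 open, at most 0.080. A light return spring (1.6 N at 0, growing 40 N/m) drives it back when let go. The pad meets a tight pack of the three layers after about 0.040.
- spring (a joint): Compression of the jaw's main spring in m: 0 free, 0.025 at its stop; 700 N/m. The jaw rides ahead of the carriage on it: once the layers are tight, each further mm of carriage travel compresses it 1 mm. At each side a red pointer on the jaw moves back over a white plate on the carriage; its green band spans 0.008 to 0.018, middle 0.013 (about 10 N).
- jaw: Jaw: aluminium plate with a black rubber pad on its front, 60 mm wide; its top is 48 mm above the table. Origin on its back face at mid-width, 12 mm above the table, axes parallel to the press's; the pad's pressing face is 12 mm further along x. Press open, the back face is 50 mm ahead of the handle's axis.
- wine_tumbler: Bystander: wine-red drinking tumbler with clear lid, 82 mm across, 132 mm tall, left of the press; origin at the centre of its base.
- green_tumbler: Bystander: green drinking tumbler with clear lid, 82 mm across, 132 mm tall, left of the press; origin at the centre of its base.
- phone: Bystander: black phone lying flat at the far right, 150 (x) x 73 (y) x 9 mm; origin at the centre of its underside.
Not all that is in view belongs to the job. What is shaped like the dark_layer but blue or turquoise is not meant.

How it is judged:
By the outcome, as a careful person would: the job done as asked, in the order asked, and still so for the second after the job is handed in, while the arm keeps its last pose, push and grip.
It also fails if it takes over 70 s, if anything falls off the work surface, if the arm or the gripper's body presses on something with over 40 N, if the wrist force passes 120 N, or if a joint passes its speed limit or range.

## Working session

There is one attempt and no reset: what is moved stays moved. The work goes in short steps, Python scripts to look and compute and a tool call to move; the robot and the scene stay as the last step left them, time stands still between calls to the robot, and variables do not carry over. Pictures are saved under pics/ and viewed, at most 10 in all, crops included, and the job is handed in when it is done.

Besides the shell and the picture viewer there is one more tool, called after "Call:" by a JSON object that holds its "name" and its "arguments". carry_out: Moves the arm, as the interface text tells. Scaled input: -1 to 1 covers 0.3 m each way for a shift and 45 degrees each way for a turn. Its arguments: {"type":"object","properties":{"deltas":{"type":"array"},"grip":{"type":"number"},"force":{"type":"number"}},"required":["deltas"]}

```bash
mkdir -p pics; python3 - <<'E'
from workcell import r
import cv2,numpy as np
for n in("scene","top"):
    c=r.capture(n); cv2.imwrite(f"pics/{n}0.png",c["img"][:,:,::-1]); print(n,c["K"].tolist(),np.round(c["R"],4).tolist(),np.round(c["t"],1).tolist())
o=r.get_obs(); print({k:np.round(v,3).tolist() for k,v in o.items()})
E
```

```text
scene [[381.59508673928855, 0.0, 276.50977678069887], [0.0, 381.59508673928855, 209.6835137913664], [0.0, 0.0, 1.0]] [[-0.0463, 0.9989, -0.0049], [0.7621, 0.0322, -0.6467], [-0.6459, -0.0337, -0.7627]] [43.0, -392.8, 1561.4]
top [[496.6756169048956, 0.0, 284.33659547870826], [0.0, 496.6756169048956, 204.08349084093683], [0.0, 0.0, 1.0]] [[-0.0155, -0.9999, -0.0048], [-0.98, 0.0161, -0.1986], [0.1986, 0.0017, -0.9801]] [15.8, 603.0, 1180.3]
{'clock': 0.1, 'joint_positions': [1.244, 0.418, -0.01, 1.614, 0.005, 1.111, -0.053], 'qvel': [0.0, -0.003, -0.001, 0.0, 0.001, -0.001, 0.0], 'effort': [0.002, -85.257, 0.641, -42.668, -0.049, 0.016, 0.0], 'eef_pos': [175.493, -599.512, 204.907], 'orientation': [0.99, 0.142, -0.0, -0.001], 'contact_force': [0.329, 0.248, 0.924], 'torque': [0.018, -0.007, 0.027], 'gripper_force': 0.0, 'opening': 94.264}
```

View pics/scene0.png

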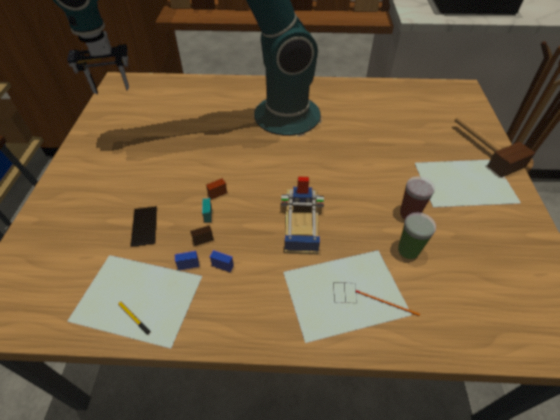

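View pics/top0.png

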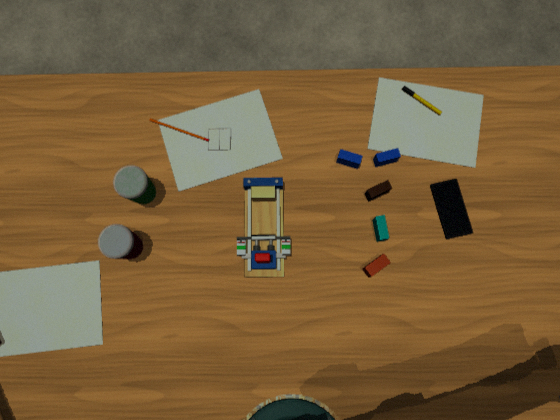

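The top view shows the dark block at (378,190), the red one at (377,265) and the press around (264,225), with the fence at the top and the red handle at (263,258). Things that could be mistaken for the layers: turquoise block (381,228), blue blocks (349,158) and (387,157), phone (452,208), red handle (263,258). By the description I choose dark (378,190) and red (377,265). Next I check them in a close crop and measure.

```bash
cat > h.py <<'E'
from workcell import r
import cv2,numpy as np
from scipy.spatial.transform import Rotation as Ro
def ray(c,uv,z):
    uv=np.atleast_2d(np.float64(uv)); d=np.c_[uv,np.ones(len(uv))]@np.linalg.inv(c["K"]).T@c["R"]
    o=-c["R"].T@c["t"]; return (o+d*((z-o[2])/d[:,2])[:,None])[:,:2]
def proj(c,X):
    p=(np.atleast_2d(X)@c["R"].T+c["t"])@c["K"].T; return p[:,:2]/p[:,2:]
E
python3 - <<'E'
from h import *
for n,roi,in (("top",(330,140,90,145)),("scene",(165,165,90,115))):
    c=r.capture(n); hsv=cv2.cvtColor(c["img"],cv2.COLOR_RGB2HSV)
    x,y,w,h=roi; f=600//h
    cr=c["img"][y:y+h,x:x+w,::-1]
    big=cv2.resize(cr,None,fx=4,fy=4,interpolation=cv2.INTER_CUBIC)
    if n=="top":
        b2=cv2.resize(c["img"][165:285,225:305,::-1],None,fx=5,fy=5,interpolation=cv2.INTER_CUBIC); big=np.hstack([cv2.copyMakeBorder(big,0,20,0,0,0),b2[:600]]) if False else (big,b2)
        H=max(big[0].shape[0],big[1].shape[0]); pics=[cv2.copyMakeBorder(b,0,H-b.shape[0],0,0,cv2.BORDER_CONSTANT) for b in big]
        np.save("p.npy",np.hstack(pics)); cv2.imwrite("pics/crop_top.png",np.hstack(pics))
    for col,pt in (("dark",(378,190) if n=="top" else (202,235)),("red",(377,265) if n=="top" else (217,188))):
        v=c["img"].astype(int); sub=hsv
        if col=="dark": m=(v.sum(2)<150)
        else: m=(v[:,:,0]>1.9*v[:,:,1])&(v[:,:,0]>60)
        k,l,s,_=cv2.connectedComponentsWithStats(m.astype(np.uint8)); 
        ids=l[pt[1]-6:pt[1]+7,pt[0]-8:pt[0]+9]; i=np.bincount(ids[ids>0]).argmax() if (ids>0).any() else 0
        print(n,col,c["img"][pt[1],pt[0]],s[i]); 
        if i:
            ct=cv2.findContours((l==i).astype(np.uint8),0,1)[0][0][:,0]
            for z in (50,24):
                q=ray(c,ct,z); print(z,np.round(cv2.minAreaRect(q.astype(np.float32))[0]),np.round(cv2.minAreaRect(q.astype(np.float32))[1:],1) if 0 else cv2.minAreaRect(q.astype(np.float32))[1:])
E
```

```text
top dark [34 17  8] [364 180  28  22 311]
50 [ 636. -231.] ((29.628923416137695, 72.00299072265625), 25.744365692138672)
24 [ 642. -236.] ((30.256935119628906, 73.52914428710938), 25.744352340698242)
top red [119  44  17] [365 254  25  22 285]
50 [ 450. -220.] ((28.82377052307129, 59.47388458251953), 34.45649719238281)
24 [ 452. -224.] ((29.434724807739258, 60.7344970703125), 34.456478118896484)
scene dark [37 25 15] [191 227  22  19 284]
50 [ 665. -229.] ((53.33574295043945, 56.842960357666016), 23.470504760742188)
24 [ 646. -236.] ((54.89887237548828, 58.50893020629883), 23.470565795898438)
scene red [63 29 12] [207 179  18  13 134]
50 [ 462. -219.] ((32.93113708496094, 59.57271194458008), 33.17142868041992)
24 [ 437. -226.] ((33.896278381347656, 61.31870651245117), 33.1714973449707)
```

View pics/crop_top.png

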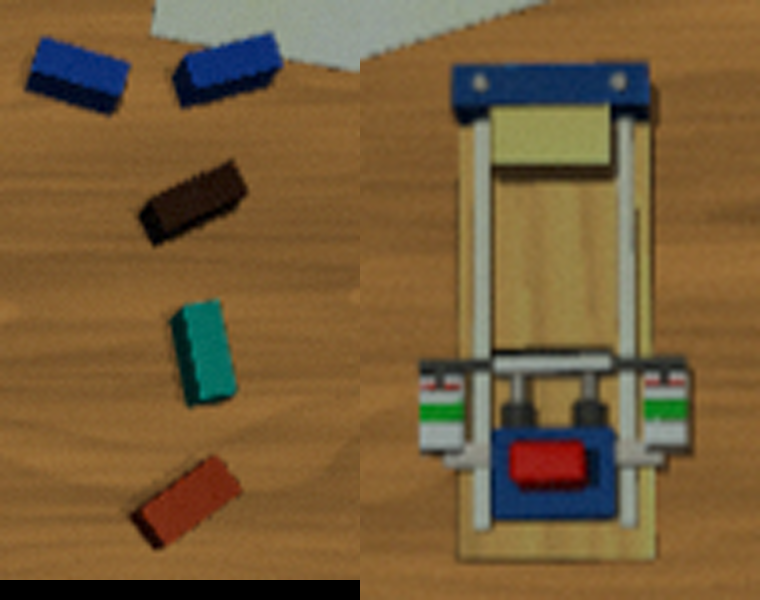

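The dark block (crop 193,200) and the red block (187,500) both stand on their 60 mm edge, so they are upright. The turquoise and blue ones are decoys. The press is open, and its axis runs nearly along world x.

```bash
python3 - <<'E'
from h import *
c=r.capture("top"); g=cv2.resize(c["img"],None,fx=4,fy=4,interpolation=cv2.INTER_CUBIC).astype(int)
R,G,B=g[...,0],g[...,1],g[...,2]
def meas(name,m,box,z):
    x,y,w,h=[4*a for a in box]; mm=np.zeros(m.shape,np.uint8); mm[y:y+h,x:x+w]=m[y:y+h,x:x+w]
    k,l,s,_=cv2.connectedComponentsWithStats(mm); i=1+s[1:,4].argmax()
    ct=max(cv2.findContours((l==i).astype(np.uint8),0,1)[0],key=len)[:,0]
    q=ray(c,(ct+.5)/4-.5,z).astype(np.float32); a=cv2.minAreaRect(q); p=cv2.boxPoints(a)
    e=p[1]-p[0]; f=p[2]-p[1]; e=e if np.hypot(*e)>np.hypot(*f) else f
    print(name,np.round(a[0],1),np.round(a[1],1),"long axis deg",round(np.degrees(np.arctan2(e[1],e[0]))%180,1))
meas("dark",(R>26)&(R<75)&(G<50)&(R>G+8),(360,175,36,30),50)
meas("red",(R>85)&(R>1.9*G),(360,250,36,30),50)
meas("handle",(R>140)&(R>3*G),(245,245,40,25),105)
meas("pale",(G>130)&(R>150)&(B>70)&(G>.85*R),(248,184,30,16),62)
meas("fence",(B>70)&(B>1.6*R),(235,172,60,20),58)
meas("carr",(B>70)&(B>1.6*R),(245,245,40,30),45)
meas("board",(R>0),(243,180,1,1),12)
o=r.get_obs(); print(Ro.from_quat(o["orientation"]).as_matrix().round(3).tolist())
E
```

```text
dark [ 636.6 -230.6] [31.5 72. ] long axis deg 114.4
red [ 450.6 -219.6] [29.2 60.2] long axis deg 123.9
handle [468.2  61.3] [31.3 14.1] long axis deg 89.1
pale [636.4  59.5] [22.6 54.1] long axis deg 90.0
fence [663.5  59.6] [98.7 20.2] long axis deg 89.0
carr [468.4  60.8] [60.8 43.8] long axis deg 89.9
board [679.3 113.8] [2.1 2. ] long axis deg 0.1
[[0.96, 0.281, -0.0], [0.281, -0.96, 0.001], [-0.0, -0.001, -1.0]]
```

```bash
cat >> h.py <<'E'
def go(x,y,z,phi):
    o=r.get_obs(); M=Ro.from_quat(o["orientation"]).as_matrix(); p=np.radians(phi)
    D=np.array([[np.cos(p),np.sin(p),0],[np.sin(p),-np.cos(p),0],[0,0,-1]])
    print("deltas",np.round(M.T@(np.array([x,y,z])-o["eef_pos"])/300,3),np.round(Ro.from_matrix(M.T@D).as_rotvec(True)/45,3),
     "t",round(o["clock"],1),np.round(o["eef_pos"],1),np.round(o["contact_force"],1),round(o["opening"],1))
E
python3 -c "
from h import *
go(643,-235,180,24.4)"
```

```text
deltas [ 1.837 -0.729  0.084] [-0.001 -0.    -0.18 ] t 0.2 [ 175.6 -599.7  205.2] [ 0.5 -0.4 -1.1] 94.1
```

Call:
{"name": "carry_out", "arguments": {"deltas": [[0.92,-0.365,0.04,0,0,0],[0.92,-0.365,0.04,0,0,0],[0.92,-0.365,0.04,0,0,0],[0.92,-0.365,0.04,0,0,0],[0.92,-0.365,0.04,0,0,0],[0.92,-0.365,0.04,0,0,0],[0.92,-0.365,0.04,0,0,0],[0.92,-0.365,0.04,0,0,0],[0.92,-0.365,0.04,0,0,0]], "grip": 100}}

```text
clock: 1.0
eef_pos: [412.2, -414.7, 193.2]
orientation: [0.99, 0.144, 0.0, -0.0]
contact_force: [-0.0, 0.0, -0.4]
opening: 93.9
gripper_force: 0.0
```

Call:
{"name": "carry_out", "arguments": {"deltas": [[0.92,-0.365,0.04,0,0,-0.18],[0.92,-0.365,0.04,0,0,-0.18],[0.92,-0.365,0.04,0,0,-0.18],[0.92,-0.365,0.04,0,0,-0.18],[0.92,-0.365,0.04,0,0,-0.18],[0.92,-0.365,0.04,0,0,-0.18],[0.92,-0.365,0.04,0,0,-0.18],[0.92,-0.365,0.04,0,0,-0.18],[0.92,-0.365,0.04,0,0,-0.18],[0.92,-0.365,0.04,0,0,-0.18]]}}

```text
clock: 1.83
eef_pos: [643.2, -235.7, 181.0]
orientation: [0.977, 0.211, -0.001, 0.0]
contact_force: [-0.8, -1.1, 0.3]
opening: 94.2
gripper_force: 0.0
```

```bash
python3 - <<'E'
from h import *
go(643,-235,100,24.4)
a=r.capture("top");b=r.capture("scene")
P=cv2.resize(a["img"][140:290,320:440],None,fx=4,fy=4,interpolation=2); Q=cv2.resize(b["img"][170:290,160:240],None,fx=4,fy=4,interpolation=2)
cv2.imwrite("pics/above.png",np.hstack([P,cv2.copyMakeBorder(Q,0,120,0,0,0)])[:,:,::-1])
t=np.radians(114.4);l=np.array([np.cos(t),np.sin(t)]);w=np.array([l[1],-l[0]])
for n,c,o in(("top",a,(320,140)),("scene",b,(160,170))):
    print(n,((proj(c,[[*(np.array([643,-235])+i*30*l+j*12*w),50] for i,j in((1,1),(1,-1),(-1,-1),(-1,1))])-o)*4).round().tolist())
E
```

```text
deltas [ 0.001 -0.002  0.27 ] [-0.     0.001 -0.   ] t 1.8 [ 643.2 -235.7  181. ] [-0.8 -1.1  0.3] 94.2
top [[186.0, 195.0], [204.0, 228.0], [288.0, 189.0], [270.0, 156.0]]
scene [[207.0, 237.0], [198.0, 213.0], [119.0, 237.0], [126.0, 262.0]]
```

View pics/above.png

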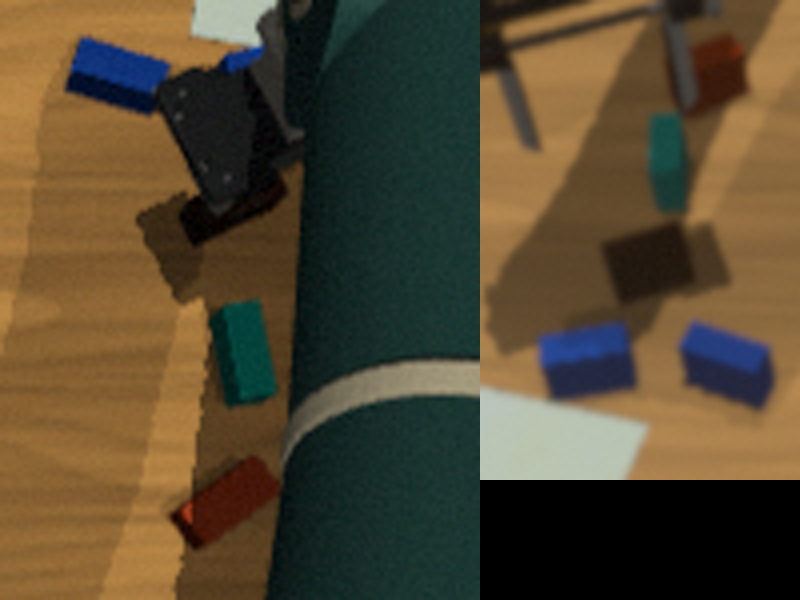

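The dark block shows under the gripper, its silhouette running from (180,210) to (285,203) in the left crop. In the right (scene) crop its far top edge sits about 2 px lower than predicted. I check that against the fingertips, whose position is known.

```bash
python3 - <<'E'
from h import *
a=r.capture("top");b=r.capture("scene")
p=np.array([643.2,-235.7,181]);y=np.array([.413,-.911,0])
print("tips scene crop",((proj(b,[p+53*y,p-53*y])-(160,170))*4).round().tolist(), "seen (55,150),(210,105)")
t=np.radians(114.4);l=np.array([np.cos(t),np.sin(t)]);w=np.array([l[1],-l[0]])
for x in (640,643,646,649):
  for n,c,o in(("top",a,(320,140)),("scene",b,(160,170))):
    P=[[*(np.array([x,-235])+i*30*l+j*12*w),z] for i in(1,-1) for j in (1,-1) for z in (0,50)]
    q=proj(c,P); h=cv2.convexHull(((q-o)*4).astype(np.float32))[:,0]; print(x,n,h.round().astype(int).tolist())
E
```

```text
tips scene crop [[52.0, 140.0], [208.0, 96.0]] seen (55,150),(210,105)
640 top [[288, 193], [272, 211], [191, 249], [175, 217], [186, 200], [271, 160]]
640 scene [[216, 274], [139, 298], [131, 274], [119, 234], [199, 210], [207, 234]]
643 top [[288, 189], [272, 206], [191, 245], [174, 212], [186, 195], [270, 156]]
643 scene [[216, 277], [138, 302], [130, 277], [119, 237], [198, 213], [207, 237]]
646 top [[288, 184], [272, 202], [191, 240], [174, 208], [186, 190], [270, 151]]
646 scene [[215, 280], [137, 305], [130, 281], [118, 240], [198, 216], [206, 240]]
649 top [[287, 180], [272, 198], [191, 236], [174, 204], [186, 186], [270, 147]]
649 scene [[215, 284], [136, 308], [129, 284], [117, 244], [197, 219], [206, 244]]
```

Both views agree on dark at about (644,-236), since the fingertips show the same scene-camera offset. Descend and grip.

Call:
{"name": "carry_out", "arguments": {"deltas": [[0.003,0,0.13,0,0,0],[0.003,0.003,0.26,0,0,0],[0.003,0.003,0.37,0,0,0],[0.003,0.003,0.45,0,0,0],[0.003,0.003,0.5,0,0,0],[0.003,0.003,0.537,0,0,0],[0.003,0.003,0.537,0,0,0]]}}

```text
clock: 2.62
eef_pos: [644.1, -235.3, 18.9]
orientation: [0.977, 0.211, -0.001, -0.0]
contact_force: [0.1, -0.3, 0.5]
opening: 94.0
gripper_force: 0.0
```

Call:
{"name": "carry_out", "arguments": {"deltas": [[0,0,0,0,0,0],[0,0,0,0,0,0],[0,0,0,0,0,0],[0,0,0,0,0,0],[0,0,0,0,0,0],[0,0,0,0,0,0],[0,0,0,0,0,0],[0,0,0,0,0,0]], "grip": 40, "force": 20}}

```text
clock: 3.28
eef_pos: [645.3, -235.0, 20.9]
orientation: [0.977, 0.211, 0.0, 0.0]
contact_force: [-0.3, 0.5, 6.7]
opening: 60.1
gripper_force: 20.0
```

Call:
{"name": "carry_out", "arguments": {"deltas": [[0,0,-0.06,0,0,0],[0,0,-0.15,0,0,0],[0,0,-0.27,0,0,0],[0,0,-0.35,0,0,0],[0,0,-0.4,0,0,0],[0,0,-0.4,0,0,0]]}}

```text
clock: 3.78
eef_pos: [646.6, -235.4, 144.2]
orientation: [0.977, 0.211, 0.002, 0.001]
contact_force: [0.1, -0.9, -0.7]
opening: 59.9
gripper_force: 20.0
```

```bash
python3 -c "
from h import *
go(608.5,60,130,-0.5)"
```

```text
deltas [ 0.291 -0.949  0.045] [ 0.003 -0.006  0.554] t 3.8 [ 646.6 -235.4  144.2] [ 0.1 -0.9 -0.7] 59.9
```

Call:
{"name": "carry_out", "arguments": {"deltas": [[0.03,-0.1,0,0,0,0.1],[0.06,-0.22,0,0,0,0.2],[0.1,-0.34,0.03,0,0,0.3],[0.14,-0.46,0.04,0,0,0.4],[0.18,-0.58,0.045,0,0,0.5],[0.22,-0.7,0.045,0.003,-0.006,0.554],[0.25,-0.81,0.045,0.003,-0.006,0.554],[0.275,-0.9,0.045,0.003,-0.006,0.554],[0.291,-0.949,0.045,0.003,-0.006,0.554],[0.291,-0.949,0.045,0.003,-0.006,0.554],[0.291,-0.949,0.045,0.003,-0.006,0.554]]}}

```text
clock: 4.7
eef_pos: [606.4, 61.0, 126.1]
orientation: [1.0, -0.004, -0.003, -0.001]
contact_force: [0.3, -0.6, -0.4]
opening: 59.9
gripper_force: 20.0
```

```bash
python3 - <<'E'
from h import *
go(608.5,60,80,-0.5)
a=r.capture("top");b=r.capture("scene")
P=cv2.resize(a["img"][160:290,220:310],None,fx=4,fy=4,interpolation=2); Q=cv2.resize(b["img"][165:265,255:345],None,fx=4,fy=4,interpolation=2)
cv2.imwrite("pics/press1.png",np.hstack([P,cv2.copyMakeBorder(Q,0,120,0,0,0)])[:,:,::-1])
o=r.get_obs()["eef_pos"]; d=20
print("dark expected bottom hull top/scene")
for n,c,of in(("top",a,(220,160)),("scene",b,(255,165))):
    P=[[o[0]+i*12,o[1]+j*30,o[2]-20+z] for i in(1,-1) for j in (1,-1) for z in (0,50)]
    print(n,((proj(c,P)-of)*4).round().astype(int).tolist(), "pale top:",((proj(c,[[622,30,62],[622,90,62],[652,30,62],[652,90,62]])-of)*4).round().astype(int).tolist())
E
```

```text
deltas [0.008 0.003 0.154] [-0.002  0.008  0.002] t 4.7 [606.4  61.  126.1] [ 0.3 -0.6 -0.4] 59.9
dark expected bottom hull top/scene
top [[119, 138], [113, 119], [219, 137], [217, 118], [119, 177], [113, 160], [219, 176], [217, 158]] pale top: [[219, 147], [123, 149], [218, 100], [123, 102]]
scene [[232, 197], [237, 150], [147, 194], [149, 147], [231, 171], [236, 124], [147, 168], [149, 121]] pale top: [[146, 236], [229, 239], [145, 269], [229, 272]]
```

View pics/press1.png

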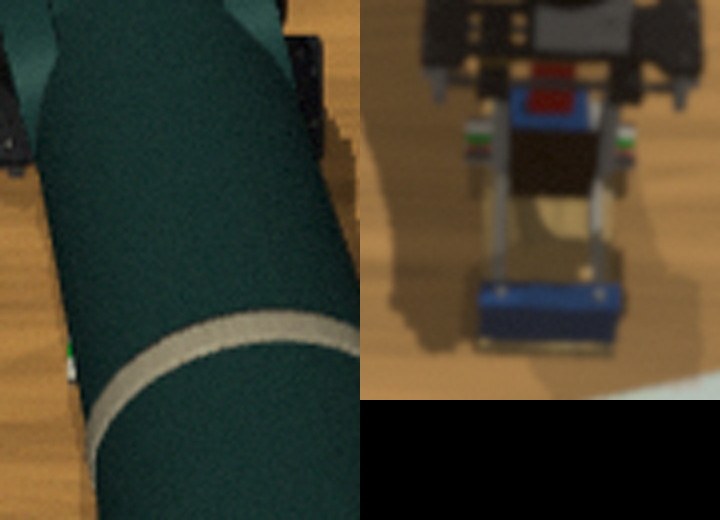

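The scene crop shows the dark block (512–595, ~128–195) hanging over the bay, square to the rails. I check its rows against the fence more exactly.

```bash
python3 - <<'E'
from h import *
b=r.capture("scene"); 
for x in (297,303,309):
  print(x,[ (y,*map(int,b["img"][y,x])) for y in range(190,254,1)] if x==303 else [ (y,int(b["img"][y,x].sum())) for y in range(190,254,1)])
o=r.get_obs()["eef_pos"]
print(proj(b,[[o[0]+12,o[1],o[2]-20],[o[0]+12,o[1],o[2]+30],[o[0]-12,o[1],o[2]+30],[652,60,58],[672,60,58],[677,60,0],[677,60,12],[622,60,62],[677,60,58]]).round(1).tolist())
E
```

```text
297 [(190, 114), (191, 112), (192, 121), (193, 133), (194, 160), (195, 161), (196, 131), (197, 100), (198, 71), (199, 62), (200, 57), (201, 57), (202, 59), (203, 47), (204, 67), (205, 67), (206, 65), (207, 63), (208, 67), (209, 65), (210, 71), (211, 61), (212, 67), (213, 94), (214, 132), (215, 169), (216, 182), (217, 178), (218, 183), (219, 182), (220, 179), (221, 178), (222, 183), (223, 184), (224, 183), (225, 180), (226, 183), (227, 195), (228, 188), (229, 194), (230, 192), (231, 194), (232, 190), (233, 187), (234, 177), (235, 158), (236, 155), (237, 175), (238, 182), (239, 186), (240, 182), (241, 157), (242, 129), (243, 120), (244, 115), (245, 118), (246, 125), (247, 112), (248, 116), (249, 134), (250, 175), (251, 216), (252, 216), (253, 235)]
303 [(190, 74, 17, 11), (191, 73, 18, 10), (192, 68, 21, 24), (193, 52, 34, 50), (194, 39, 46, 72), (195, 32, 49, 80), (196, 33, 44, 68), (197, 30, 31, 44), (198, 32, 23, 23), (199, 31, 21, 12), (200, 28, 17, 7), (201, 31, 22, 10), (202, 31, 21, 11), (203, 32, 23, 14), (204, 30, 20, 9), (205, 29, 20, 12), (206, 31, 22, 12), (207, 30, 21, 13)
[... 1096 characters left out ...]
07, 67), (208, 77), (209, 62), (210, 69), (211, 61), (212, 59), (213, 100), (214, 191), (215, 287), (216, 335), (217, 350), (218, 347), (219, 353), (220, 355), (221, 350), (222, 349), (223, 325), (224, 262), (225, 209), (226, 192), (227, 189), (228, 192), (229, 190), (230, 195), (231, 210), (232, 238), (233, 251), (234, 234), (235, 205), (236, 192), (237, 186), (238, 186), (239, 189), (240, 190), (241, 183), (242, 157), (243, 126), (244, 122), (245, 114), (246, 124), (247, 123), (248, 125), (249, 143), (250, 201), (251, 256), (252, 243), (253, 222)]
[[302.2, 213.9], [303.1, 202.2], [303.1, 195.7], [301.8, 233.6], [301.7, 239.2], [300.8, 252.2], [301.0, 249.9], [301.9, 224.5], [301.7, 240.7]]
```

Dark sits where predicted in the scene view (rows 197–214). Lower it with a little clearance before the pale layer.

Call:
{"name": "carry_out", "arguments": {"deltas": [[0,0.003,0.05,-0.002,0.008,0.002],[0,0.003,0.13,-0.002,0.008,0.002],[0,0.003,0.2,-0.002,0.008,0.002],[0,0.003,0.25,-0.002,0.008,0.002],[0,0.003,0.27,-0.002,0.008,0.002],[0,0.003,0.27,-0.002,0.008,0.002],[0,0.003,0.27,-0.002,0.008,0.002]]}}

```text
clock: 5.43
eef_pos: [606.6, 58.8, 45.9]
orientation: [1.0, -0.006, 0.001, 0.0]
contact_force: [-0.5, -0.3, -1.4]
opening: 59.7
gripper_force: 20.0
```

```bash
python3 -c "
from h import *
go(606,60,33,-0.5)"
```

```text
deltas [-0.002 -0.004  0.043] [ 0.001 -0.001 -0.004] t 5.4 [606.6  58.8  45.9] [-0.5 -0.3 -1.4] 59.7
```

Call:
{"name": "carry_out", "arguments": {"deltas": [[0,-0.003,0.015,0,0,0],[0,-0.003,0.03,0,0,0],[0,-0.003,0.04,0,0,0],[0,-0.003,0.043,0,0,0],[0,-0.003,0.043,0,0,0],[0,-0.003,0.043,0,0,0]]}}

```text
clock: 5.93
eef_pos: [606.4, 60.5, 32.9]
orientation: [1.0, -0.005, 0.001, 0.0]
contact_force: [0.6, 0.6, 0.0]
opening: 59.9
gripper_force: 20.0
```

Call:
{"name": "carry_out", "arguments": {"deltas": [[0.004,0,0,0,0,0],[0.008,0,0,0,0,0],[0.012,0,0,0,0,0],[0.012,0,0,0,0,0]]}}

```text
clock: 6.27
eef_pos: [610.3, 60.4, 33.0]
orientation: [1.0, -0.005, 0.001, 0.0]
contact_force: [-0.0, -0.2, -0.9]
opening: 59.8
gripper_force: 20.0
```

Call:
{"name": "carry_out", "arguments": {"deltas": [[0.004,0,0,0,0,0],[0.008,0,0,0,0,0],[0.01,0,0,0,0,0],[0.01,0,0,0,0,0]]}}

```text
clock: 6.6
eef_pos: [613.1, 60.4, 32.9]
orientation: [1.0, -0.005, 0.001, 0.0]
contact_force: [0.6, 0.9, -1.1]
opening: 60.1
gripper_force: 20.0
```

Call:
{"name": "carry_out", "arguments": {"deltas": [[0.004,0,0.003,0,0,0],[0.007,0,0.005,0,0,0],[0.007,0,0.005,0,0,0]]}}

```text
clock: 6.85
eef_pos: [614.4, 60.2, 31.9]
orientation: [1.0, -0.005, -0.0, 0.0]
contact_force: [-10.6, -1.6, 14.5]
opening: 60.1
gripper_force: 20.0
```

Call:
{"name": "carry_out", "arguments": {"deltas": [[0,0,0,0,0,0],[0,0,0,0,0,0],[0,0,0,0,0,0],[0,0,0,0,0,0],[0,0,0,0,0,0],[0,0,0,0,0,0]], "grip": 88}}

```text
clock: 7.35
eef_pos: [615.2, 60.4, 31.4]
orientation: [1.0, -0.005, 0.001, 0.0]
contact_force: [-0.1, -0.0, 0.6]
opening: 82.5
gripper_force: 0.0
```

Call:
{"name": "carry_out", "arguments": {"deltas": [[0,0,-0.06,0,0,0],[0,0,-0.16,0,0,0],[0,0,-0.28,0,0,0],[0,0,-0.4,0,0,0],[0,0,-0.45,0,0,0],[0,0,-0.45,0,0,0]], "grip": 100}}

```text
clock: 7.85
eef_pos: [616.8, 60.7, 170.7]
orientation: [1.0, -0.005, 0.004, -0.0]
contact_force: [0.2, 0.4, 0.6]
opening: 94.0
gripper_force: 0.0
```

```bash
python3 -c "
from h import *
go(451,-220,150,33.9)"
```

```text
deltas [-0.543  0.941  0.065] [ 0.002 -0.009 -0.767] t 7.8 [616.8  60.7 170.7] [0.2 0.4 0.6] 94.0
```

Dark touched the pale layer (−10.6 N at the last mm) and is released. Now the red one.

Call:
{"name": "carry_out", "arguments": {"deltas": [[-0.05,0.08,0,0,0,-0.1],[-0.12,0.2,0,0,0,-0.2],[-0.19,0.32,0,0,0,-0.3],[-0.26,0.44,0,0,0,-0.42],[-0.33,0.56,0,0,0,-0.54],[-0.4,0.68,0.03,0,0,-0.66],[-0.46,0.79,0.05,0.002,-0.009,-0.767],[-0.51,0.88,0.065,0.002,-0.009,-0.767],[-0.543,0.941,0.065,0.002,-0.009,-0.767],[-0.543,0.941,0.065,0.002,-0.009,-0.767],[-0.543,0.941,0.065,0.002,-0.009,-0.767]]}}

```text
clock: 8.77
eef_pos: [448.5, -220.9, 146.3]
orientation: [0.957, 0.291, -0.003, -0.001]
contact_force: [0.0, 1.2, -0.3]
opening: 94.1
gripper_force: 0.0
```

```bash
python3 - <<'E'
from h import *
go(452,-220,20,33.9)
b=r.capture("scene");a=r.capture("top")
P=cv2.resize(a["img"][160:290,220:310],None,fx=4,fy=4,interpolation=2); Q=cv2.resize(b["img"][165:265,185:325],None,fx=3,fy=3,interpolation=2)
cv2.imwrite("pics/red1.png",np.hstack([P,cv2.copyMakeBorder(Q,0,220,0,0,0)])[:,:,::-1])
t=np.radians(123.9);l=np.array([np.cos(t),np.sin(t)]);w=np.array([l[1],-l[0]])
print("red hull scene",[ (cv2.convexHull(((proj(b,[[*(np.array([x,-220])+i*30*l+j*14*w),z] for i in(1,-1) for j in (1,-1) for z in (0,50)])-(185,165))*3).astype(np.float32))[:,0].round().astype(int)+(360,0)).tolist() for x in (451,455)])
print("top dark,pale",((proj(a,[[600,60,62],[624,60,62],[654,60,62]])-(220,160))*4).round().tolist())
E
```

```text
deltas [0.014 0.006 0.421] [-0.004  0.007 -0.003] t 8.8 [ 448.5 -220.9  146.3] [ 0.   1.2 -0.3] 94.1
red hull scene [[[487, 81], [438, 102], [428, 86], [421, 55], [471, 34], [482, 50]], [[487, 84], [438, 105], [427, 89], [420, 57], [471, 37], [482, 52]]]
top dark,pale [[171.0, 182.0], [171.0, 145.0], [171.0, 98.0]]
```

View pics/red1.png

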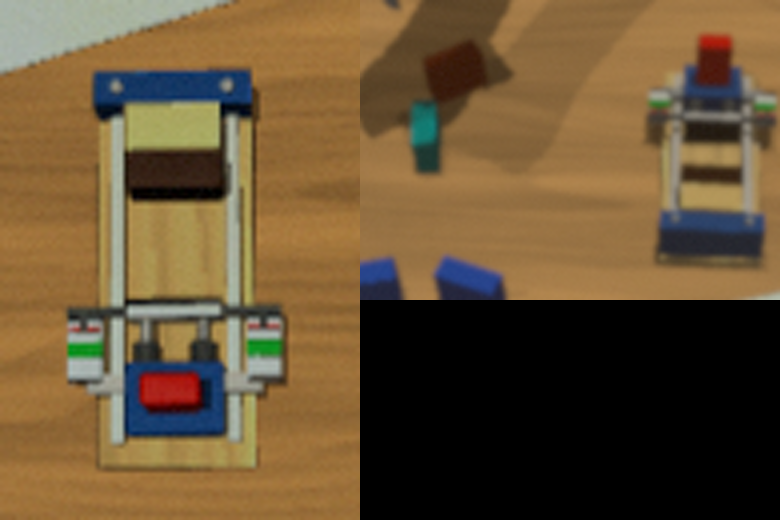

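The dark layer stands square against the pale one in the press (left crop, boundary at row 150). The red block in the right crop, (425–487, 40–103), matches the prediction. Descend and grip.

Call:
{"name": "carry_out", "arguments": {"deltas": [[0.008,0.005,0.1,-0.004,0.007,-0.003],[0.008,0.005,0.2,-0.004,0.007,-0.003],[0.008,0.005,0.3,-0.004,0.007,-0.003],[0.008,0.005,0.37,-0.004,0.007,-0.003],[0.008,0.005,0.41,-0.004,0.007,-0.003],[0.008,0.005,0.42,-0.004,0.007,-0.003],[0.008,0.005,0.42,-0.004,0.007,-0.003]]}}

```text
clock: 9.45
eef_pos: [451.3, -219.0, 20.2]
orientation: [0.956, 0.294, -0.0, -0.0]
contact_force: [0.6, 0.8, 0.6]
opening: 93.9
gripper_force: 0.0
```

Call:
{"name": "carry_out", "arguments": {"deltas": [[0,0,0,0,0,0],[0,0,0,0,0,0],[0,0,0,0,0,0],[0,0,0,0,0,0],[0,0,0,0,0,0],[0,0,0,0,0,0],[0,0,0,0,0,0],[0,0,0,0,0,0]], "grip": 40, "force": 20}}

```text
clock: 10.12
eef_pos: [451.4, -220.3, 21.2]
orientation: [0.956, 0.293, 0.0, 0.0]
contact_force: [-0.7, 1.0, 6.7]
opening: 59.7
gripper_force: 20.0
```

Call:
{"name": "carry_out", "arguments": {"deltas": [[0,0,-0.06,0,0,0],[0,0,-0.15,0,0,0],[0,0,-0.27,0,0,0],[0,0,-0.38,0,0,0],[0,0,-0.47,0,0,0],[0,0,-0.47,0,0,0],[0,0,-0.47,0,0,0]]}}

```text
clock: 10.7
eef_pos: [451.7, -220.5, 163.0]
orientation: [0.956, 0.293, 0.001, 0.001]
contact_force: [0.2, -0.4, -1.1]
opening: 59.9
gripper_force: 20.0
```

```bash
python3 -c "
from h import *
go(577,60.3,145,-0.5)"
```

```text
deltas [ 0.87  -0.542  0.06 ] [ 0.003 -0.003  0.767] t 10.7 [ 451.7 -220.5  163. ] [ 0.2 -0.4 -1.1] 59.9
```

Call:
{"name": "carry_out", "arguments": {"deltas": [[0.07,-0.05,0,0,0,0.1],[0.18,-0.11,0,0,0,0.2],[0.29,-0.18,0,0,0,0.3],[0.4,-0.25,0,0,0,0.42],[0.51,-0.32,0,0,0,0.54],[0.62,-0.38,0.03,0,0,0.66],[0.72,-0.45,0.05,0.003,-0.003,0.767],[0.81,-0.5,0.06,0.003,-0.003,0.767],[0.87,-0.542,0.06,0.003,-0.003,0.767],[0.87,-0.542,0.06,0.003,-0.003,0.767],[0.87,-0.542,0.06,0.003,-0.003,0.767]]}}

```text
clock: 11.62
eef_pos: [575.6, 61.8, 142.0]
orientation: [1.0, -0.003, -0.003, -0.001]
contact_force: [0.2, -1.0, -1.3]
opening: 59.6
gripper_force: 20.0
```

```bash
python3 -c "
from h import *
go(577,60.3,50,-0.5)"
```

```text
deltas [0.006 0.005 0.307] [-0.002  0.007  0.004] t 11.6 [575.6  61.8 142. ] [ 0.2 -1.  -1.3] 59.6
```

Call:
{"name": "carry_out", "arguments": {"deltas": [[0.002,0.005,0.07,-0.002,0.007,0.004],[0.002,0.005,0.15,-0.002,0.007,0.004],[0.002,0.005,0.22,-0.002,0.007,0.004],[0.002,0.005,0.28,-0.002,0.007,0.004],[0.002,0.005,0.31,-0.002,0.007,0.004],[0.002,0.005,0.31,-0.002,0.007,0.004],[0.002,0.005,0.31,-0.002,0.007,0.004]]}}

```text
clock: 12.2
eef_pos: [576.5, 58.7, 50.8]
orientation: [1.0, -0.006, 0.001, 0.0]
contact_force: [0.5, 0.3, -0.3]
opening: 59.9
gripper_force: 20.0
```

```bash
python3 -c "
from h import *
go(577,60.3,33,-0.5)"
```

```text
deltas [ 0.001 -0.005  0.059] [ 0.001 -0.003 -0.004] t 12.2 [576.5  58.7  50.8] [ 0.5  0.3 -0.3] 59.9
```

Call:
{"name": "carry_out", "arguments": {"deltas": [[0,-0.003,0.02,0,0,0],[0,-0.003,0.04,0,0,0],[0,-0.003,0.052,0,0,0],[0,-0.003,0.058,0,0,0],[0,-0.003,0.058,0,0,0],[0,-0.003,0.058,0,0,0]]}}

```text
clock: 12.7
eef_pos: [576.9, 60.3, 33.4]
orientation: [1.0, -0.006, 0.002, 0.0]
contact_force: [-0.1, 1.2, -0.4]
opening: 59.8
gripper_force: 20.0
```

Call:
{"name": "carry_out", "arguments": {"deltas": [[0.004,0,0,0,0,0],[0.008,0,0,0,0,0],[0.012,0,0,0,0,0],[0.014,0,0,0,0,0],[0.014,0,0,0,0,0]]}}

```text
clock: 13.12
eef_pos: [581.2, 60.2, 33.4]
orientation: [1.0, -0.006, 0.002, 0.0]
contact_force: [-0.2, 0.4, -0.4]
opening: 59.8
gripper_force: 20.0
```

Call:
{"name": "carry_out", "arguments": {"deltas": [[0.004,0,0.001,0,0,0],[0.004,0,0.002,0,0,0],[0.004,0,0.002,0,0,0]]}}

```text
clock: 13.37
eef_pos: [582.2, 60.2, 33.1]
orientation: [1.0, -0.006, 0.001, 0.0]
contact_force: [-2.8, -0.6, 6.1]
opening: 59.7
gripper_force: 20.0
```

Call:
{"name": "carry_out", "arguments": {"deltas": [[0,0,0,0,0,0],[0,0,0,0,0,0],[0,0,0,0,0,0],[0,0,0,0,0,0],[0,0,0,0,0,0],[0,0,0,0,0,0]], "grip": 88}}

```text
clock: 13.87
eef_pos: [582.2, 60.2, 32.8]
orientation: [1.0, -0.006, 0.001, 0.0]
contact_force: [0.1, -0.1, -0.1]
opening: 82.9
gripper_force: 0.0
```

Call:
{"name": "carry_out", "arguments": {"deltas": [[0,0,-0.06,0,0,0],[0,0,-0.16,0,0,0],[0,0,-0.28,0,0,0],[0,0,-0.4,0,0,0],[0,0,-0.45,0,0,0],[0,0,-0.45,0,0,0]]}}

```text
clock: 14.37
eef_pos: [583.6, 60.5, 171.9]
orientation: [1.0, -0.006, 0.004, -0.0]
contact_force: [0.8, -0.5, 0.4]
opening: 82.8
gripper_force: 0.0
```

```bash
python3 - <<'E'
from h import *
go(468,61,160,89.5)
go(468,61,160,-90.5)
print(r.get_obs()["joint_positions"])
b=r.capture("scene")
cv2.imwrite("pics/red2.png",cv2.resize(b["img"][165:265,255:355],None,fx=5,fy=5,interpolation=2)[:,:,::-1])
E
```

```text
deltas [-0.386  0.003  0.036] [ 0.009 -0.009 -2.003] t 14.4 [583.6  60.5 171.9] [ 0.8 -0.5  0.4] 82.8
deltas [-0.386  0.003  0.036] [-0.009 -0.009  1.997] t 14.4 [583.6  60.5 171.9] [ 0.8 -0.5  0.4] 82.8
[ 0.02819617  0.38829441 -0.23366126  1.74710299  0.10549284  1.00953446
 -1.82629669]
```

View pics/red2.png

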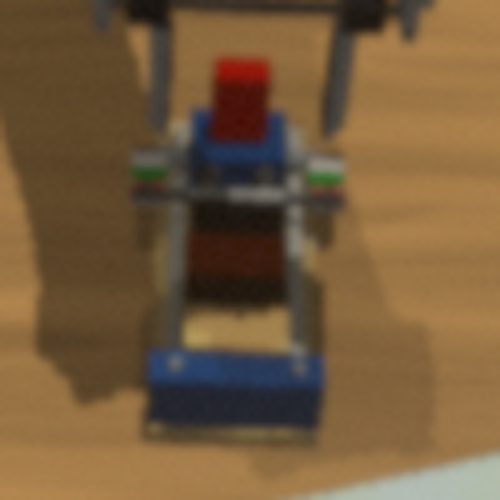

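The red layer stands upright behind the dark one (crop rows 230–280), released, with the jaw still back. Now take the handle, pinching it across y.

Call:
{"name": "carry_out", "arguments": {"deltas": [[-0.08,0,0,0,-0.009,0],[-0.2,0,0,0,-0.009,0],[-0.3,0,0,0,-0.009,0],[-0.36,0,0,0,-0.009,0],[-0.385,0,0.02,0,-0.009,0],[-0.385,0,0.03,0,-0.009,0],[-0.385,0,0.03,0,-0.009,0]], "grip": 88}}

```text
clock: 15.0
eef_pos: [466.5, 61.3, 157.4]
orientation: [1.0, -0.006, -0.003, 0.0]
contact_force: [-0.2, -0.4, 0.0]
opening: 82.8
gripper_force: 0.0
```

```bash
python3 -c "
from h import *
go(468,61,64,-0.5)"
```

```text
deltas [0.007 0.001 0.311] [ 0.001  0.007 -0.003] t 15.0 [466.5  61.3 157.4] [-0.2 -0.4  0. ] 82.8
```

Call:
{"name": "carry_out", "arguments": {"deltas": [[0.003,0.001,0.08,0,0.005,0],[0.003,0.001,0.17,0,0.005,0],[0.003,0.001,0.24,0,0.005,0],[0.003,0.001,0.29,0,0.005,0],[0.003,0.001,0.3,0,0.005,0],[0.003,0.001,0.3,0,0.005,0]]}}

```text
clock: 15.5
eef_pos: [467.0, 61.2, 67.4]
orientation: [1.0, -0.006, -0.001, 0.0]
contact_force: [0.8, -0.3, -0.3]
opening: 82.5
gripper_force: 0.0
```

Call:
{"name": "carry_out", "arguments": {"deltas": [[0,0,0,0,0,0],[0,0,0,0,0,0],[0,0,0,0,0,0],[0,0,0,0,0,0],[0,0,0,0,0,0],[0,0,0,0,0,0],[0,0,0,0,0,0],[0,0,0,0,0,0],[0,0,0,0,0,0]], "grip": 15, "force": 38}}

```text
clock: 16.25
eef_pos: [467.0, 62.0, 68.6]
orientation: [1.0, -0.005, 0.0, -0.0]
contact_force: [0.0, 5.4, 1.5]
opening: 35.8
gripper_force: 38.0
```

Call:
{"name": "carry_out", "arguments": {"deltas": [[0.01,0,0,0,0,0],[0.022,0,0,0,0,0],[0.034,0,0,0,0,0],[0.046,0,0,0,0,0],[0.058,0,0,0,0,0],[0.07,0,0,0,0,0],[0.082,0,0,0,0,0],[0.094,0,0,0,0,0],[0.106,0,0,0,0,0],[0.116,0,0,0,0,0],[0.124,0,0,0,0,0],[0.124,0,0,0,0,0]]}}

```text
clock: 17.25
eef_pos: [504.2, 61.9, 68.6]
orientation: [1.0, -0.005, -0.0, -0.0]
contact_force: [-3.2, 6.3, 5.5]
opening: 35.9
gripper_force: 38.0
```

Call:
{"name": "carry_out", "arguments": {"deltas": [[0.006,0,0,0,0,0],[0.012,0,0,0,0,0],[0.018,0,0,0,0,0],[0.022,0,0,0,0,0],[0.022,0,0,0,0,0],[0.022,0,0,0,0,0]]}}

```text
clock: 17.75
eef_pos: [510.2, 61.9, 68.6]
orientation: [1.0, -0.005, -0.0, -0.0]
contact_force: [-5.2, 5.8, 7.9]
opening: 35.7
gripper_force: 38.0
```

Contact came at about 40 mm of travel, as expected. Add about 10 mm.

Call:
{"name": "carry_out", "arguments": {"deltas": [[0.005,0,0,0,0,0],[0.01,0,0,0,0,0],[0.015,0,0,0,0,0],[0.02,0,0,0,0,0],[0.025,0,0,0,0,0],[0.03,0,0,0,0,0],[0.034,0,0,0,0,0],[0.034,0,0,0,0,0],[0.034,0,0,0,0,0],[0.034,0,0,0,0,0]]}}

```text
clock: 18.58
eef_pos: [519.5, 61.9, 68.6]
orientation: [1.0, -0.005, -0.001, -0.0]
contact_force: [-13.4, 6.2, 14.4]
opening: 36.0
gripper_force: 38.0
```

```bash
python3 - <<'E'
from h import *
go(520,62,68,-0.5)
b=r.capture("scene");a=r.capture("top")
P=cv2.resize(a["img"][160:290,220:310],None,fx=4,fy=4,interpolation=2); Q=cv2.resize(b["img"][185:250,272:337],None,fx=6,fy=6,interpolation=2)
cv2.imwrite("pics/press3.png",np.hstack([P,cv2.copyMakeBorder(Q,0,130,0,0,0)])[:,:,::-1])
E
```

```text
deltas [ 0.002 -0.     0.002] [-0.     0.003 -0.001] t 18.6 [519.5  61.9  68.6] [-13.4   6.2  14.4] 36.0
```

View pics/press3.png

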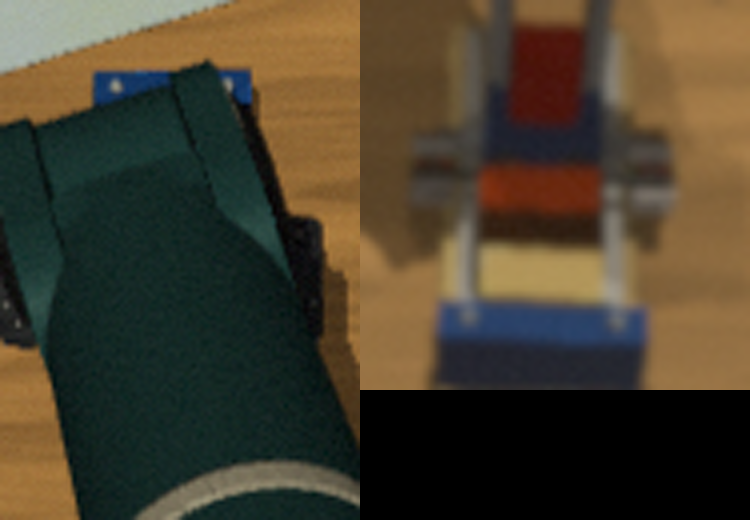

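The pack is tight: red, dark and pale stand flush in the right crop. The pointer covers the green band at (440,170) and (645,175), with white on both sides. A force of 13.4 N less 3.7 N return gives about 13 mm of compression. Settle, then sign off.

Call:
{"name": "carry_out", "arguments": {"deltas": [[0,0,0,0,0,0],[0,0,0,0,0,0],[0,0,0,0,0,0],[0,0,0,0,0,0],[0,0,0,0,0,0],[0,0,0,0,0,0],[0,0,0,0,0,0],[0,0,0,0,0,0],[0,0,0,0,0,0],[0,0,0,0,0,0],[0,0,0,0,0,0],[0,0,0,0,0,0]]}}

```text
clock: 19.68
eef_pos: [519.5, 61.8, 68.6]
orientation: [1.0, -0.005, -0.001, -0.0]
contact_force: [-13.2, 6.7, 14.4]
opening: 35.5
gripper_force: 38.0
```

```bash
python3 - <<'E'
from h import *
b=r.capture("scene")
# plate columns: print RGB down the side plates
for x in (285,320): print(x,[(y,*map(int,b["img"][y,x])) for y in range(204,224)])
go(520,62,68,-0.5)
E
```

```text
285 [(204, 91, 70, 42), (205, 87, 67, 43), (206, 74, 60, 44), (207, 64, 56, 47), (208, 70, 64, 58), (209, 76, 71, 63), (210, 72, 64, 55), (211, 64, 48, 38), (212, 55, 36, 29), (213, 46, 37, 30), (214, 56, 49, 43), (215, 68, 62, 55), (216, 69, 63, 57), (217, 68, 63, 56), (218, 73, 64, 54), (219, 76, 63, 47), (220, 75, 59, 38), (221, 73, 58, 35), (222, 74, 58, 35), (223, 79, 62, 38)]
320 [(204, 139, 104, 63), (205, 129, 97, 58), (206, 102, 77, 47), (207, 76, 57, 40), (208, 64, 55, 43), (209, 73, 66, 59), (210, 79, 72, 65), (211, 73, 64, 59), (212, 66, 54, 46), (213, 61, 46, 39), (214, 59, 51, 46), (215, 64, 60, 53), (216, 96, 89, 82), (217, 117, 108, 100), (218, 106, 97, 88), (219, 91, 83, 74), (220, 83, 71, 59), (221, 77, 61, 43), (222, 75, 57, 36), (223, 76, 58, 36)]
deltas [ 0.002 -0.001  0.002] [-0.     0.003 -0.001] t 19.7 [519.5  61.9  68.6] [-12.8   6.3  14.3] 36.0
```

```bash
python3 -c "
from workcell import r
print(r.sign_off())"
```

```text
the job is handed in; nothing more can be done
None
```

The three layers are squeezed together in the press (pale, dark, red from the fence) with the pointers reading mid-band, about 13 mm by force and travel, and the job was handed in at about 20 s with the handle still held.

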